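# Two-point check of the bench spring gauge, ending on the far rider

## Task

Check the spring gauge on the leather bench: take its upright wooden handle, draw the sprung slide out until its pointer stands opposite the nearer brass rider on the rule, and let it rest there for about two seconds. Then draw it on until the pointer stands opposite the farther rider and finish while still holding it there against the spring; nothing is let go at the end. Do not overstretch it clearly past the far rider, never let it fly back, and leave the mallet, jar and awl where they lie.

Things in the scene. Friction and masses are not known exactly. Their poses are not given: they have to be found in the camera images.
- gauge: Spring gauge fixed to the bench: wooden board 400x170x15 mm (local x -180..220, y -53..117) with guide rail, end stop 41 mm high, aluminium spring tube (local x 62..212, top 53 mm above bench) and steel rule (centre line local y = 90). Origin on the bench surface straight below the handle's axis when the slide is fully in. The slide draws out along local -x; z up.
- slide (a joint): How far the slide is drawn out, in m: 0 fully in (where the spring keeps it), 0.15 at the end stop; it grows along the gauge's local -x. The spring pulls back with about 4 N at 0, plus 0.7 N per 10 mm (about 13 N at 130 mm).
- handle (a point): Grip point on the slide's upright round wooden handle: on its axis, 80 mm above the bench. The handle is 22 mm in diameter, stands on the slide's steel carriage (50 mm along the slide, 38 mm across, top 44 mm above the bench) and ends 112 mm above the bench. It moves with the slide and does not turn.
- pointer (a point): Tip of the steel pointer that sticks out sideways from the carriage (local +y) towards the rule, 71 mm from the handle's axis, 36 mm above the bench, 4 mm wide along the slide. Along the slide it is exactly level with the handle's axis; it moves with the slide.
- near_rider: Brass rider fixed on the rule, the one nearer to the spring tube, 35 to 60 mm along local -x from the gauge's origin: a block 12 mm along the slide, 36 mm across, 24 mm high, with a dark thumb screw on top (36 mm in all). Origin at the centre of its underside, 17 mm above the bench; axes as the gauge's. The pointer is opposite it when both have the same local x; it passes without touching.
- far_rider: The second brass rider, of the same shape and size, farther from the spring tube: 95 to 128 mm out along local -x from the gauge's origin. Origin and axes as for the near rider.
- slab: Bystander: a marble slab 220 x 300 x 30 mm, fixed flat on the bench to the left of the gauge. Origin at the centre of its underside.
- mallet: Bystander: a wooden mallet lying on the marble slab, about 220 mm long, head 56 mm in diameter. Origin below the middle of its handle.
- jar: Bystander: a closed amber glass jar, 60 mm in diameter, 75 mm high, standing beyond the spring-tube end of the gauge. Origin at the centre of its underside.
- awl: Bystander: a wooden-handled awl 150 mm long lying on the bench on the side of the gauge away from the rule. Origin below its middle.

How it is judged:
On the way, in this order (a step that is already met when the one before it is completed fails the run):
1. the pointer rests opposite the near rider (within 6 mm) for a second, held by the fingers (x of pointer in the frame of near_rider between -0.006 and 0.006 m and contact force between the fingers and slide above 1.5 N), for 1 s.
2. the pointer stands opposite the far rider (within 6 mm), held by the fingers (x of pointer in the frame of far_rider between -0.006 and 0.006 m and contact force between the fingers and slide above 1.5 N), for 0.3 s.
At the end, for the whole second after the job is handed in: The pointer stands within 6 mm of the far rider's centre along the slide (that is, opposite its 12 mm thickness), at rest (under 20 mm/s), and the fingers still hold the slide against its spring (over 1.5 N); no loose thing props it (all of step 2 and velocity of joint slide between -0.02 and 0.02 m/s and contact force between each of jar, awl, mallet and slide below 0.2 N); the arm keeps its last pose, push and grip.
It fails at once if the slide is overstretched more than 12 mm past the far rider (x of pointer in the frame of far_rider below -0.012 m).
It fails at once if the slide flies back (faster than 0.3 m/s) (velocity of joint slide below -0.3 m/s).
It fails at once if the jar, awl or mallet is shifted by more than 20 mm (distance of any of jar, awl, mallet from where it was at the start of the episode above 0.02 m).
It also fails if it takes over 42 s, if anything falls off the work surface, if the arm or the gripper's body presses on something with over 40 N, if the wrist force passes 120 N, or if a joint passes its speed limit or range.

## Robot

A 6-joint arm with a two-finger parallel gripper is mounted at the origin on the work surface. World frame = base frame: x ahead of the robot, y to its left, z up, the work surface at z = 0. Lengths are in m, angles in rad, forces in N, time in s.
With the tool pointing down it reaches from about 0.35 to 0.85 m from the base axis. Payload 8.1 kg.
Tool frame: the origin (TCP) lies midway between the tips of the shut fingers; the grasp point (between the pads) lies robot.grip_depth behind it (robot.grip_depth is the distance from the TCP to the grasp point, in m); z points along the fingers, y is the line along which they close (so a half turn about z gives the same grasp; the last joint's range is limited). The gripper opens to 93 mm and grips with 3 to 60 N. Pads are 15 mm wide; open, the fingers measure 128 mm over their backs; the gripper's body (75 mm by 188 mm) begins 65 mm behind the grasp point.
Start: joints at [-1.196, 0.13, 1.488, -0, 1.523, -0.085], TCP at [0.266, -0.538, 0.219] pointing down, gripper open.
Joint ranges: [-2.96, 2.96], [-0.89, 2.26], [0.02, 2.5], [-1.34, 4.48], [0, 2.73], [-2.66, 2.66]. Speed limits (rad/s): [2.39, 2.39, 2.79, 3.14, 3.14, 3.14].

## Interface

Orientations are given as a rotation vector (axis times angle).
In Python, from plant import robot gives the robot as it stands.
- The arm moves only by the tool carry_out, never from a script. Its argument "rows" is a list of rows, each a list of 6 numbers: the shift along the tool's x, y, z in m, then the turn, a rotation vector about the tool's x, y, z in degrees. A call has 1 to 12 rows; each row is the pose to reach, as a shift and turn from the pose commanded when the call began, along the tool's axes at that moment; what a row does not reach only later rows make up. A row lasts 1/8 s, in which the tool goes at most 62.5 mm and 10.7 degrees, less where a joint would pass 70% of its speed; a pose out of reach is approached as far as the arm can. A call with a gripper value outside its range is refused whole. "jaw" is the closure in counts, from 0 (fully open) to 255 (shut), set as the call begins (left out, the last holds). The fingers move at their own pace and stop on an object; "force" is the grip in N (left out, the last holds). Time passes only in rows, so rows that repeat a pose let the fingers close. It gives the time, the measured TCP pose, the force, the opening and the grip force at its end, in the units of the state.
- robot.read_state(): the state, without advancing time (a new reading comes with each control period).
- robot.read_camera(name): name is "scene" or "top" or "wrist"; returns the picture (420x560x3 uint8, red, green, blue); there is no depth.
- robot.camera_model(name): a dict with "fx", "fy", "cx", "cy" (pixels), "dist" ([k1, k2, p1, p2, k3] as OpenCV has them; the pictures are not rectified), "R" (3x3) and "t" (3): a world point X has camera coordinates R X + t; the wrist camera has in their place "mount" (4x4, takes a point from camera to tool coordinates, whose origin is the TCP and whose axes are the flange's). Camera axes: x right, y down, z forward; pixel columns grow to the right and rows downward; lengths in m; the calibration is good to about 2 mm. A picture is of the moment at which its call begins: read the wrist's pose just before it. camera_model takes no time and is no camera call.
- robot.close_job(): hands the job in; it is judged then, once.
Trained networks look in the newest picture that a camera, given by its name, has taken for a name from the list of things; names that differ only in an ending like _2 or _b are one class to them, and where a whole thing is asked for, a point or a joint stands for the part that bears it (a point fixed in the world has none). Each returns a list of dicts, best first, with "conf" (0 to 1); they miss things now and then, are a little off and sometimes report something else, mostly with a low value. They report only what shows in the picture. A call takes as long as a camera call.
- robot.outline_of(camera, target): "pixels" (420x560 bool, what is visible of it) and "pixel" ([column, row] in pixels, amid what is visible of it).
The state is a dict: "t": time; "q": joint angles; "dq": joint speeds; "joint_torque": joint torques, N m; "tool_pos": TCP position; "orientation": TCP orientation; "force": force on the tool from outside, world axes, zero at the start; "wrist_torque": the same for the moment, N m; "opening": finger opening in m; "gripper_force": force on a finger pad.
Only numpy, scipy, OpenCV 4.12 (cv2) and the standard library are available. Lean on these libraries where they do the work, as an engineer would, in place of code of your own. Each camera call takes 0.05 s, during which the arm holds its last target. There are 200 camera calls.

## Working session

There is one attempt and no reset: what is moved stays moved. The work goes in short steps, Python scripts to look and compute and a tool call to move; the robot and the scene stay as the last step left them, time stands still between calls to the robot, and variables do not carry over. Pictures are saved under pics/ and viewed, at most 10 in all, crops included, and the job is handed in when it is done.

Besides the shell and the picture viewer there is one more tool, called as a command line: name --pt "numbers of a row" for each row, then --argument value for the rest. carry_out: Moves the arm, as the interface text tells. Its arguments: {"type":"object","properties":{"rows":{"type":"array"},"jaw":{"type":"number"},"force":{"type":"number"}},"required":["rows"]}

```bash
mkdir -p pics; ls; cat > h.py <<'E'
import numpy as np, cv2
from plant import robot
def save(cam,n):
    im=robot.read_camera(cam); cv2.imwrite(f'pics/{n}.png',im[:,:,::-1]); return im
def KD(m): return np.array([[m['fx'],0,m['cx']],[0,m['fy'],m['cy']],[0,0,1.]]),np.array(m['dist'],float)
def ray(cam,px,z):
    m=robot.camera_model(cam);K,d=KD(m);R=np.array(m['R']);t=np.array(m['t'])
    u=cv2.undistortPoints(np.array(px,float).reshape(-1,1,2),K,d).reshape(-1,2)
    D=np.c_[u,np.ones(len(u))]@R; C=-R.T@t
    return C+D*((z-C[2])/D[:,2])[:,None]
def proj(cam,X):
    m=robot.camera_model(cam);K,d=KD(m)
    return cv2.projectPoints(np.array(X,float).reshape(-1,3),cv2.Rodrigues(np.array(m['R'],float))[0],np.array(m['t'],float),K,d)[0].reshape(-1,2)
E
python3 - <<'E'
from h import *
print(robot.read_state(), robot.grip_depth)
for c in ['scene','top']:
    save(c,c+'0'); m=robot.camera_model(c); print(c,-np.array(m['R']).T@m['t'],m['fx'])
    for n in ['gauge','slide','handle','pointer','near_rider','far_rider','jar','awl','mallet']:
        for o in robot.outline_of(c,n)[:3]: print(n,round(o['conf'],2),np.round(o['pixel']),o['pixels'].sum())
E
```

```text
pics
{'t': 0.0, 'q': array([-1.19640149e+00,  1.31171766e-01,  1.48926567e+00, -7.23087458e-07,
        1.52302790e+00, -8.53639292e-02]), 'dq': array([-0.00163531, -0.00097798,  0.00037872, -0.00061533, -0.00136573,
       -0.00053453]), 'joint_torque': array([-1.48971944e-04, -5.59847367e+01, -4.91757023e+01,  7.66840624e-02,
        3.58796166e-02, -1.85008685e-04]), 'tool_pos': array([ 0.26606625, -0.53713659,  0.21758861]), 'orientation': array([-3.05714521e+00, -7.15421371e-01,  4.24500427e-04]), 'force': array([0.17046108, 0.44276483, 0.53934882]), 'wrist_torque': array([-0.01429051,  0.00326373,  0.00343689]), 'gripper_force': 0.0, 'opening': 0.0930607137407863} 0.0188
scene [1.00999886 0.8985919  0.90544075] 458.03527911493416
gauge 0.72 [255. 208.] 5165
gauge 0.31 [261. 193.] 367
slide 0.7 [263. 194.] 395
handle 0.58 [262. 194.] 399
handle 0.2 [390. 326.] 10376
pointer 0.74 [260. 191.] 411
near_rider 0.23 [261. 193.] 335
far_rider 0.69 [265. 231.] 112
jar 0.68 [201. 161.] 457
jar 0.16 [295. 186.] 217
awl 0.58 [295. 184.] 220
mallet 0.81 [413. 337.] 1746
mallet 0.66 [392. 328.] 10479
mallet 0.19 [261. 193.] 378
top [0.42011022 0.06794512 1.3275832 ] 505.8454732181299
gauge 0.82 [321. 205.] 9524
slide 0.7 [317. 216.] 437
slide 0.19 [324. 269.] 258
handle 0.94 [319. 216.] 344
near_rider 0.61 [285. 190.] 71
far_rider 0.5 [269. 195.] 89
jar 0.89 [417. 185.] 501
awl 0.67 [330. 266.] 349
mallet 0.97 [ 95. 244.] 1262
mallet 0.52 [330. 266.] 338
```

```bash
python3 - <<'E'
import cv2
a=cv2.imread('pics/top0.png');cv2.imwrite('pics/topc.png',cv2.resize(a[120:300,210:450],None,fx=3.3,fy=3.3,interpolation=2))
a=cv2.imread('pics/scene0.png');cv2.imwrite('pics/scenec.png',cv2.resize(a[120:280,170:340],None,fx=3.7,fy=3.7,interpolation=2))
E
```

```text
(no output)
```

View pics/topc.png

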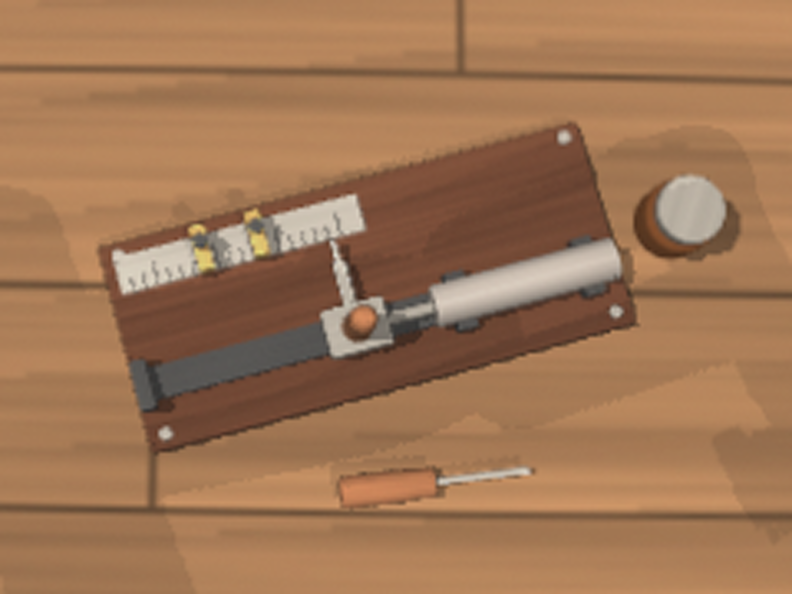

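View pics/scenec.png

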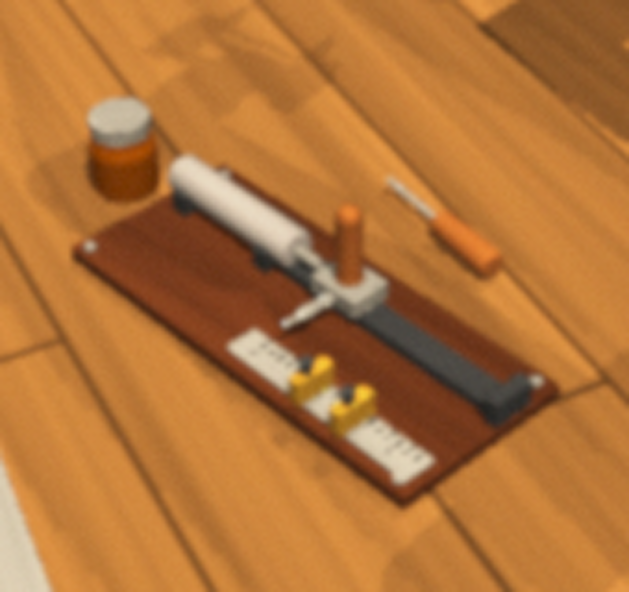

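The top crop shows the board with corners at full-image pixels of about (241,194), (385,158), (403,218) and (257,257). The riders are near (272,195) and (289,190), the handle top is at (319,217), and the slide draws to the left. Next I'll fit the gauge pose.

```bash
cat >> h.py <<'E'
def g2w(p,X):
    X=np.array(X,float).reshape(-1,3);c,s=np.cos(p[2]),np.sin(p[2])
    return np.c_[p[0]+c*X[:,0]-s*X[:,1],p[1]+s*X[:,0]+c*X[:,1],X[:,2]]
def w2g(p,X):
    d=np.array(X,float).reshape(-1,3)-[p[0],p[1],0];c,s=np.cos(p[2]),np.sin(p[2])
    return np.c_[c*d[:,0]+s*d[:,1],-s*d[:,0]+c*d[:,1],d[:,2]]
E
python3 - <<'E'
from h import *
from scipy.optimize import least_squares
o=lambda x,y,k:[210+x/3.3-.35,120+y/3.3-.35] if k else [170+x/3.7-.36,120+y/3.7-.36]
L=[[-.18,.117,.015],[.22,.117,.015],[.22,-.053,.015],[-.18,-.053,.015]]
T=[o(103,243,1),o(577,122,1),o(636,322,1),o(155,451,1)]
S=[o(402,502,0),o(78,252,0),o(558,393,0)]; SL=[L[0],L[1],L[3]]
W=ray('top',T,.015); print(np.round(W,3)); print(np.round(ray('scene',S,.015),3))
d=W[1]-W[0]; p0=[0.4,0,np.arctan2(d[1],d[0])]
fT=lambda p:(proj('top',g2w(p,L))-T).ravel()
fS=lambda p:(proj('scene',g2w(p,SL))-S).ravel()
hT=[T,o(361,312,1)];
for f in (fT,fS,lambda p:np.r_[fT(p),fS(p)]):
    r=least_squares(f,p0,loss='soft_l1'); p=r.x; print(p,np.round(f(p),1))
np.save('p.npy',p)
print('handle top',w2g(p,ray('top',[o(361,317,1)],.112)),w2g(p,ray('scene',[o(349,210,0)],.112)))
print('ptr',w2g(p,ray('top',[o(333,240,1)],.036)),w2g(p,ray('scene',[o(286,324,0)],.036)))
for n in ['near_rider','far_rider']:
  for c in ['top','scene']:
    robot.read_camera(c)
    for q in robot.outline_of(c,n)[:3]:
      print(n,c,round(q['conf'],2),q['pixels'].sum(),w2g(p,ray(c,[q['pixel']],.032)), 'ctr',w2g(p,ray(c,[np.argwhere(q['pixels'])[:,::-1].mean(0)],.032)))
print('manual near/far top z.041',w2g(p,ray('top',[o(260,233,1),o(204,250,1)],.035)))
print('manual scene',w2g(p,ray('scene',[o(313,370,0),o(353,403,0)],.041)))
for n in ['jar','awl']:
  robot.read_camera('top');q=robot.outline_of('top',n)[0];print(n,ray('top',[q['pixel']],.02))
E
```

```text
[[ 0.613  0.171  0.015]
 [ 0.717 -0.209  0.015]
 [ 0.556 -0.254  0.015]
 [ 0.449  0.126  0.015]]
[[ 0.614  0.182  0.015]
 [ 0.717 -0.193  0.015]
 [ 0.456  0.14   0.015]]
[ 0.5478924  -0.03078975 -1.30064828] [-1.1  0.3  1.  -0.7  1.   0.1 -0.8  0.1]
[ 0.54790176 -0.01955841 -1.31394947] [-0.2  0.8 -1.1 -1.7  1.7 -0.3]
[ 0.54772313 -0.02790573 -1.30275295] [-2.2  0.1  0.  -0.5 -0.1  0.4 -2.   0.  -0.7 -1.4 -2.4 -2.6  0.5 -2.5]
handle top [[-0.00122156 -0.00053764  0.112     ]] [[-0.0031501   0.00102302  0.112     ]]
ptr [[0.00116239 0.06950165 0.036     ]] [[-0.00246188  0.06831986  0.036     ]]
near_rider top 0.56 83 [[-0.06584462  0.08719833  0.032     ]] ctr [[-0.05498382  0.09247734  0.032     ]]
far_rider top 0.64 54 [[-0.09878796  0.09009178  0.032     ]] ctr [[-0.10075341  0.08907225  0.032     ]]
manual near/far top z.041 [[-0.05265281  0.08936166  0.035     ]
 [-0.09845748  0.08737782  0.035     ]]
manual scene [[-0.06012761  0.0914447   0.041     ]
 [-0.10682031  0.09380079  0.041     ]]
jar [[ 0.63677643 -0.28649467  0.02      ]]
awl [[ 0.42919724 -0.06078132  0.02      ]]
```

```bash
cat >> h.py <<'E'
from scipy.spatial.transform import Rotation as Ro
def todo(p,x,y,z):
    """shift (tool axes) and turn deg (tool axes) to bring TCP to gauge-local x,y,z, tool y along gauge x, pointing down"""
    s=robot.read_state();R=Ro.from_rotvec(s['orientation'])
    best=None
    for sg in (1,-1):
        yy=sg*np.array([np.cos(p[2]),np.sin(p[2]),0]);zz=np.array([0,0,-1.])
        G=Ro.from_matrix(np.c_[np.cross(yy,zz),yy,zz]); t=(R.inv()*G).as_rotvec(degrees=True)
        if best is None or np.linalg.norm(t)<np.linalg.norm(best): best=t
    w=g2w(p,[x,y,z])[0]
    print('t',s['t'],'target',w,'shift mm',np.round(1e3*R.inv().apply(w-s['tool_pos']),1),'turn',np.round(best,2),'q6',s['q'][5])
E
python3 - <<'E'
from h import *
p=np.load('p.npy'); todo(p,-.02,0,.26)
E
```

```text
t 1.6 target [ 0.54242623 -0.00861991  0.26      ] shift mm [ 482.2 -351.6  -41.4] turn [-0.    0.   10.98] q6 -0.08536040483733773
```

carry_out --pt "48 -35 -4 0 0 1.1" --pt "96 -70 -8 0 0 2.2" --pt "144 -105 -12 0 0 3.3" --jaw 0

```text
t: 1.98
tool_pos: [0.3534, -0.3703, 0.2314]
orientation: [3.079, 0.625, 0.001]
force: [1.3, -0.5, -0.3]
opening: 0.0927
gripper_force: 0.0
```

I entered millimetres where the tool takes metres. The per-row cap limited the move, which still went in the right direction, so I'll recompute from here.

```bash
python3 - <<'E'
from h import *
p=np.load('p.npy'); todo(p,-.02,0,.26)
E
```

```text
t 1.975 target [ 0.54242623 -0.00861991  0.26      ] shift mm [ 315.2 -259.2  -28.6] turn [ 0.02 -0.02  7.61] q6 0.26087596968412097
```

carry_out --pt "0.04 -0.033 -0.004 0 0 1" --pt "0.08 -0.066 -0.008 0 0 2" --pt "0.12 -0.099 -0.012 0 0 3" --pt "0.16 -0.132 -0.016 0 0 4" --pt "0.2 -0.165 -0.02 0 0 5" --pt "0.24 -0.198 -0.024 0 0 6" --pt "0.28 -0.23 -0.028 0 0 7" --pt "0.315 -0.259 -0.029 0 0 7.6" --pt "0.315 -0.259 -0.029 0 0 7.6" --pt "0.315 -0.259 -0.029 0 0 7.6"

```text
t: 3.22
tool_pos: [0.5411, -0.0104, 0.2601]
orientation: [3.113, 0.423, -0.001]
force: [-0.4, 0.0, 0.7]
opening: 0.0931
gripper_force: 0.0
```

```bash
cat >> h.py <<'E'
def wcam():
    s=robot.read_state();m=robot.camera_model('wrist');M=np.array(m['mount'])
    T=np.eye(4);T[:3,:3]=Ro.from_rotvec(s['orientation']).as_matrix();T[:3,3]=s['tool_pos']
    return m,T@M
def wray(mc,px,z):
    m,C=mc;K,d=KD(m);u=cv2.undistortPoints(np.array(px,float).reshape(-1,1,2),K,d).reshape(-1,2)
    D=np.c_[u,np.ones(len(u))]@C[:3,:3].T;c=C[:3,3]
    return c+D*((z-c[2])/D[:,2])[:,None]
E
python3 - <<'E'
from h import *
p=np.load('p.npy'); mc=wcam(); save('wrist','w1'); todo(p,-.02,0,.26)
print(np.array(mc[0]['mount']).round(3),mc[0]['fx'])
for n,z in [('handle',.09),('pointer',.036),('near_rider',.041),('far_rider',.041)]:
    for q in robot.outline_of('wrist',n)[:3]: print(n,round(q['conf'],2),np.round(q['pixel']),q['pixels'].sum(),w2g(p,wray(mc,[q['pixel']],z)).round(4))
E
```

```text
t 3.275 target [ 0.54242623 -0.00861991  0.26      ] shift mm [ 2.  -1.8  0.1] turn [0.02 0.02 0.07] q6 1.186983933254658
[[-0.001 -0.955 -0.297  0.083]
 [ 1.    -0.001  0.001 -0.001]
 [-0.001 -0.297  0.955 -0.165]
 [ 0.     0.     0.     1.   ]] 318.81874095080315
handle 0.94 [298. 177.] 1974 [[0.0012 0.0133 0.09  ]]
near_rider 0.89 [246. 101.] 397 [[-0.0569  0.0911  0.041 ]]
far_rider 0.65 [211. 100.] 437 [[-0.0963  0.0925  0.041 ]]
```

View pics/w1.png

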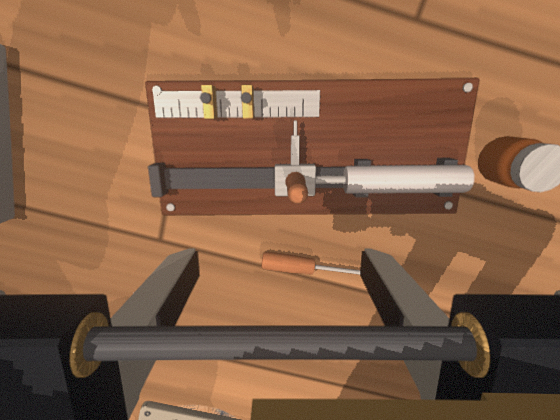

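The wrist view shows the near rider at about (247,101), the far rider at about (208,101), the pointer tip at (295,122) and the handle top at (297,189). Board corners are near (148,81), (478,79), (457,213) and (163,213).

```bash
python3 - <<'E'
from h import *
from scipy.optimize import least_squares
im=cv2.imread('pics/w1.png'); hsv=cv2.cvtColor(im,cv2.COLOR_BGR2HSV)
mc=wcam(); p=np.load('p.npy')
L=np.array([[-.18,.117],[.22,.117],[.22,-.053],[-.18,-.053]])
W=wray(mc,[(147.5,81),(479,78.5),(457.5,213.5),(162.5,214)],.015)
r=least_squares(lambda p:(g2w(p,np.c_[L,L[:,0]*0+.015])-W)[:,:2].ravel(),p); pw=r.x
print('old',p,'new',pw,'res mm',(r.fun*1e3).round(1))
np.save('pw.npy',pw)
y=((hsv[...,0]>20)&(hsv[...,0]<35)&(hsv[...,1]>150)&(hsv[...,2]>120)).astype('uint8')
n,l,st,c=cv2.connectedComponentsWithStats(y[:130,:330])
for i in range(1,n):
    if st[i,4]>40:
        x0,y0,w,h=st[i,:4]; print(st[i],c[i], w2g(pw,wray(mc,[(c[i][0],c[i][1]),(x0,y0+3),(x0+w-1,y0+3)],.041)).round(4).tolist())
print('ptr',w2g(pw,wray(mc,[(295,122),(295,150)],.036)).round(4).tolist(),'handle top',w2g(pw,wray(mc,[(297,190)],.112)).round(4), 'carriage',w2g(pw,wray(mc,[(275,166),(315,166)],.044)).round(4).tolist())
cv2.imwrite('pics/w1c.png',cv2.resize(im[70:215,140:340],None,fx=4,fy=4,interpolation=2))
E
```

```text
old [ 0.54772313 -0.02790573 -1.30275295] new [ 0.54776181 -0.03012587 -1.29980797] res mm [ 0.8  3.9  2.4 -3.6 -0.7 -1.6 -2.5  1.3]
ptr [[-0.0017, 0.0688, 0.036], [-0.0014, 0.0363, 0.036]] handle top [[-0.0027  0.0052  0.112 ]] carriage [[-0.0256, 0.0184, 0.044], [0.0224, 0.0181, 0.044]]
```

View pics/w1c.png

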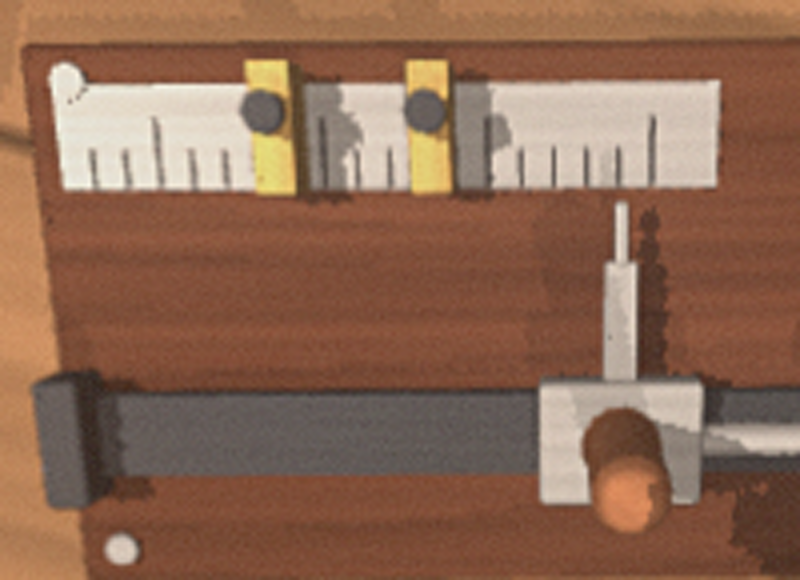

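```bash
python3 - <<'E'
from h import *
mc=wcam(); pw=np.load('pw.npy')
o=lambda a:[(140+x/4-.375,70+y/4-.375) for x,y in a]
f=lambda a,z:print(w2g(pw,wray(mc,o(a),z)).round(4).tolist())
f([(427,62),(430,120)],.041); f([(267.5,62),(271,120)],.041); print('bottom');f([(431,193),(277,193)],.017)
print('ptr');f([(621,205)],.036)
print('screws');f([(426,110),(263,110)],.053);print('rule ends');f([(718,82),(717,186),(60,82),(64,188)],.017)
todo(pw,-.0015,0,.066)
E
```

```text
[[-0.0569, 0.1088, 0.041], [-0.0566, 0.0936, 0.041]]
[[-0.1015, 0.1089, 0.041], [-0.1017, 0.0936, 0.041]]
bottom
[[-0.0593, 0.0733, 0.017], [-0.1065, 0.0733, 0.017]]
ptr
[[-0.0019, 0.0701, 0.036]]
screws
[[-0.0565, 0.0958, 0.053], [-0.1012, 0.0958, 0.053]]
rule ends
[[0.0276, 0.1046, 0.017], [0.0284, 0.0749, 0.017], [-0.1687, 0.105, 0.017], [-0.1713, 0.0748, 0.017]]
t 3.475 target [ 0.54736028 -0.02868061  0.066     ] shift mm [  1.4  18.6 194.4] turn [ 0.01 -0.01 -0.17] q6 1.1874190072716453
```

carry_out --pt "0.002 0.018 0.03 0 0 0" --pt "0.003 0.018 0.08 0 0 0" --pt "0.003 0.018 0.13 0 0 0" --pt "0.003 0.018 0.165 0 0 0" --pt "0.003 0.018 0.185 0 0 0" --pt "0.003 0.018 0.192 0 0 0" --pt "0.003 0.018 0.192 0 0 0"

```text
t: 4.35
tool_pos: [0.549, -0.0271, 0.0685]
orientation: [3.113, 0.421, -0.0]
force: [-0.3, -0.3, -0.7]
opening: 0.0928
gripper_force: 0.0
```

```bash
python3 - <<'E'
from h import *
save('wrist','w2'); todo(np.load('pw.npy'),-.0015,0,.068)
E
```

```text
t 4.4 target [ 0.54736028 -0.02868061  0.068     ] shift mm [-2.6  0.9  1.3] turn [ 0.03 -0.07 -0.11] q6 1.1592503264969636
```

View pics/w2.png

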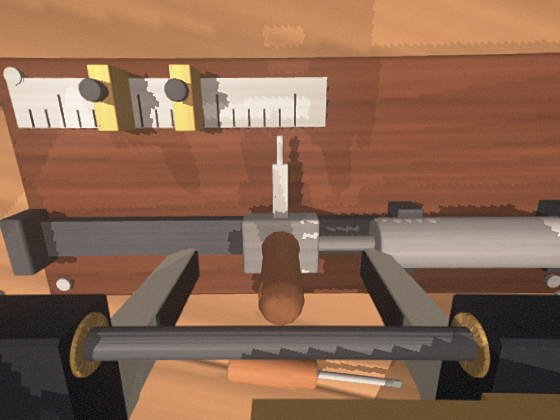

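The handle (column 281) is centred between the fingers, with the pointer tip at (280,138). I'll close on it now.

carry_out --pt "0 0 0 0 0 0" --pt "0 0 0 0 0 0" --pt "0 0 0 0 0 0" --pt "0 0 0 0 0 0" --pt "0 0 0 0 0 0" --pt "0 0 0 0 0 0" --pt "0 0 0 0 0 0" --pt "0 0 0 0 0 0" --jaw 255 --force 35

```text
t: 5.4
tool_pos: [0.5491, -0.0272, 0.0682]
orientation: [3.112, 0.422, 0.0]
force: [1.3, -3.6, -2.3]
opening: 0.0216
gripper_force: 35.0
```

```bash
python3 - <<'E'
from h import *
pw=np.load('pw.npy')
s=robot.read_state(); print(w2g(pw,[s['tool_pos']]),s['force'],s['opening'],s['gripper_force'])
todo(pw,-.0565,0,.068)
E
```

```text
[[-0.00243788  0.00208139  0.06821914]] [ 1.30112259 -3.55006719 -2.27825209] 0.021645350348883992 34.999802112579346
t 5.4 target [0.53263767 0.02431227 0.068     ] shift mm [ -2.2 -54.1   0.2] turn [ 0.05 -0.   -0.08] q6 1.1592594121856958
```

carry_out --pt "0 -0.005 0 0 0 0" --pt "0 -0.011 0 0 0 0" --pt "0 -0.017 0 0 0 0" --pt "0 -0.023 0 0 0 0" --pt "0 -0.029 0 0 0 0" --pt "0 -0.035 0 0 0 0" --pt "0 -0.041 0 0 0 0" --pt "0 -0.047 0 0 0 0" --pt "0 -0.052 0 0 0 0" --pt "0 -0.053 0 0 0 0" --pt "0 -0.053 0 0 0 0"

```text
t: 6.78
tool_pos: [0.5348, 0.023, 0.0682]
orientation: [3.111, 0.421, -0.001]
force: [0.7, -7.6, -0.0]
opening: 0.0215
gripper_force: 35.0
```

```bash
python3 - <<'E'
from h import *
pw=np.load('pw.npy')
s=robot.read_state(); print(w2g(pw,[s['tool_pos']]),s['force'],s['opening'],s['gripper_force'])
im=save('wrist','w3'); cv2.imwrite('pics/w3c.png',cv2.resize(im[40:240,100:360,::-1],None,fx=3,fy=3,interpolation=2))
E
```

```text
[[-0.05462245  0.00176022  0.06821209]] [ 7.27411887e-01 -7.62915878e+00 -1.18967094e-03] 0.021467956420190237 35.00189960002899
```

View pics/w3c.png

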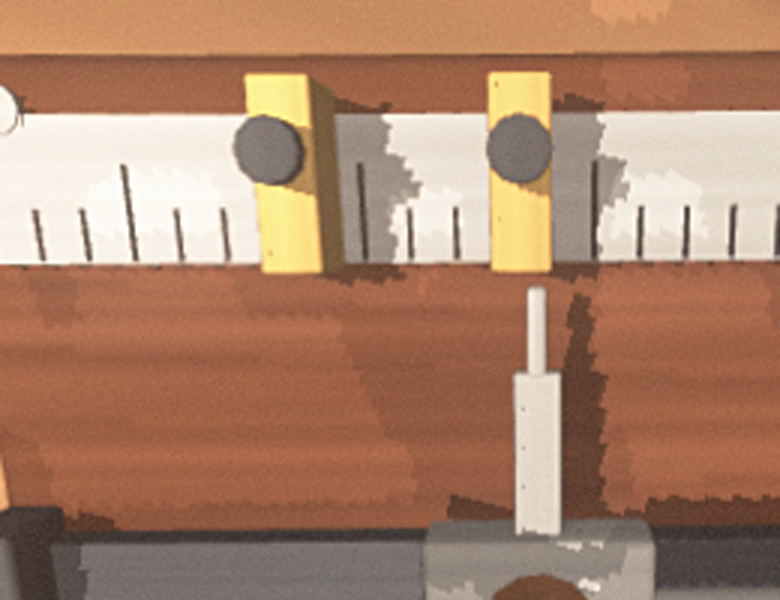

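The pointer (crop column 537) is about 3 mm short of the near rider's centre (column 521, where 61 px is 12 mm). I'll draw 3 mm more and hold.

carry_out --pt "0 -0.0015 0 0 0 0" --pt "0 -0.003 0 0 0 0" --pt "0 -0.003 0 0 0 0" --pt "0 -0.003 0 0 0 0"

```text
t: 7.32
tool_pos: [0.5341, 0.0257, 0.0682]
orientation: [3.111, 0.421, -0.001]
force: [-0.2, -7.4, -1.2]
opening: 0.0212
gripper_force: 35.0
```

```bash
python3 - <<'E'
from h import *
pw=np.load('pw.npy')
s=robot.read_state(); print(w2g(pw,[s['tool_pos']]),s['force'],s['gripper_force'])
im=save('wrist','w4'); cv2.imwrite('pics/w4c.png',cv2.resize(im[40:240,100:360,::-1],None,fx=3,fy=3,interpolation=2))
E
```

```text
[[-0.0574805   0.00177736  0.06821046]] [-0.17374694 -7.38583258 -1.19074416] 35.002015829086304
```

View pics/w4c.png

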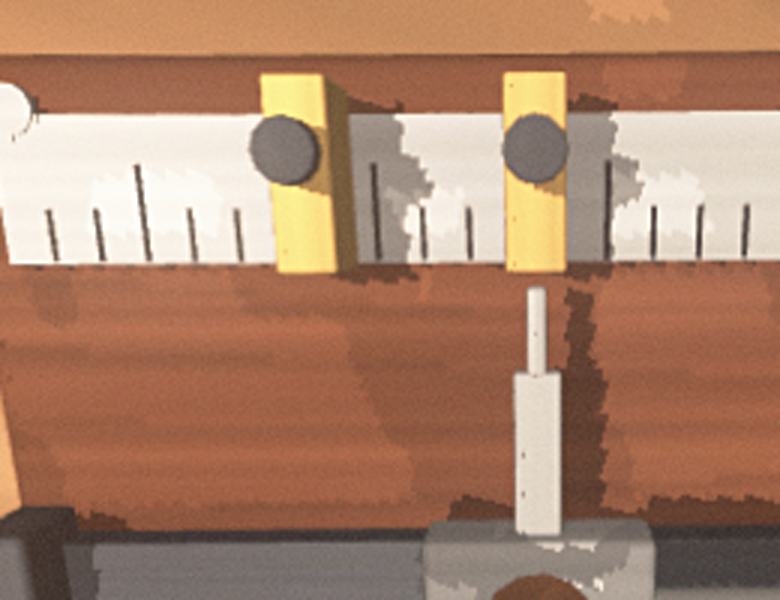

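The pointer (column 537) is opposite the near rider (column 535). I'll hold here for two seconds, then draw 40 mm on.

carry_out --pt "0 0 0 0 0 0" --pt "0 0 0 0 0 0" --pt "0 0 0 0 0 0" --pt "0 0 0 0 0 0" --pt "0 0 0 0 0 0" --pt "0 0 0 0 0 0" --pt "0 0 0 0 0 0" --pt "0 0 0 0 0 0" --pt "0 0 0 0 0 0" --pt "0 0 0 0 0 0" --pt "0 0 0 0 0 0" --pt "0 0 0 0 0 0"

```text
t: 8.88
tool_pos: [0.5341, 0.0257, 0.0682]
orientation: [3.111, 0.421, -0.001]
force: [0.5, -7.7, -0.3]
opening: 0.0214
gripper_force: 35.0
```

carry_out --pt "0 0 0 0 0 0" --pt "0 0 0 0 0 0" --pt "0 0 0 0 0 0" --pt "0 -0.004 0 0 0 0" --pt "0 -0.009 0 0 0 0" --pt "0 -0.015 0 0 0 0" --pt "0 -0.021 0 0 0 0" --pt "0 -0.027 0 0 0 0" --pt "0 -0.033 0 0 0 0" --pt "0 -0.038 0 0 0 0" --pt "0 -0.04 0 0 0 0" --pt "0 -0.04 0 0 0 0"

```text
t: 10.38
tool_pos: [0.5233, 0.0638, 0.0682]
orientation: [3.11, 0.421, -0.001]
force: [-1.1, -11.1, 1.4]
opening: 0.0219
gripper_force: 35.0
```

```bash
python3 - <<'E'
from h import *
pw=np.load('pw.npy')
s=robot.read_state(); print(w2g(pw,[s['tool_pos']]),s['force'],s['gripper_force'])
im=save('wrist','w5'); cv2.imwrite('pics/w5c.png',cv2.resize(im[40:240,100:360,::-1],None,fx=3,fy=3,interpolation=2))
E
```

```text
[[-0.09706249  0.00153615  0.06819717]] [ -1.11638681 -11.12438061   1.3691068 ] 35.00501096248627
```

View pics/w5c.png

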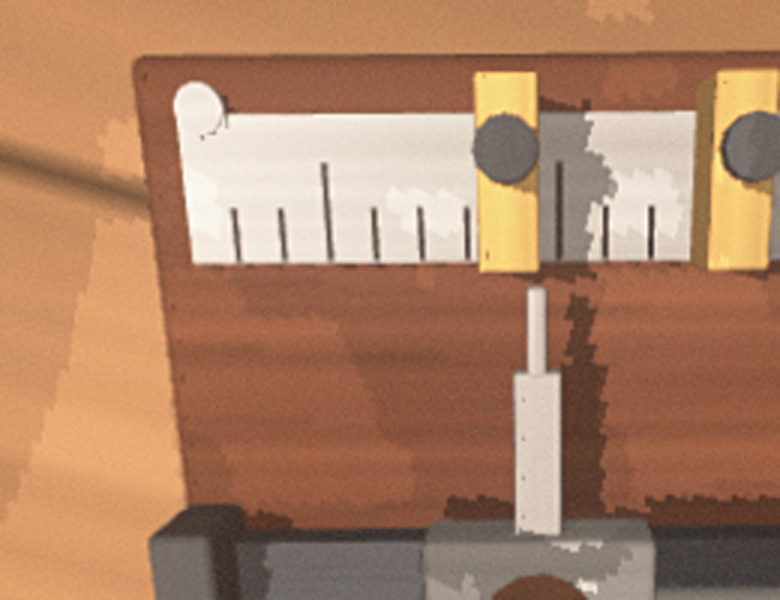

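The pointer (537) is about 5.7 mm short of the far rider (507).

carry_out --pt "0 -0.002 0 0 0 0" --pt "0 -0.004 0 0 0 0" --pt "0 -0.0055 0 0 0 0" --pt "0 -0.0057 0 0 0 0" --pt "0 -0.0057 0 0 0 0" --pt "0 -0.0057 0 0 0 0" --pt "0 -0.0057 0 0 0 0" --pt "0 -0.0057 0 0 0 0"

```text
t: 11.42
tool_pos: [0.5218, 0.069, 0.0682]
orientation: [3.11, 0.421, -0.002]
force: [-1.7, -11.5, 1.0]
opening: 0.0215
gripper_force: 35.0
```

```bash
python3 - <<'E'
from h import *
pw=np.load('pw.npy')
s=robot.read_state(); print(w2g(pw,[s['tool_pos']]),s['force'],s['gripper_force'])
im=save('wrist','w6'); cv2.imwrite('pics/w6c.png',cv2.resize(im[40:240,100:360,::-1],None,fx=3,fy=3,interpolation=2))
E
```

```text
[[-0.10248778  0.00151086  0.06818155]] [ -1.72246568 -11.45833695   1.0468401 ] 35.005953311920166
```

View pics/w6c.png

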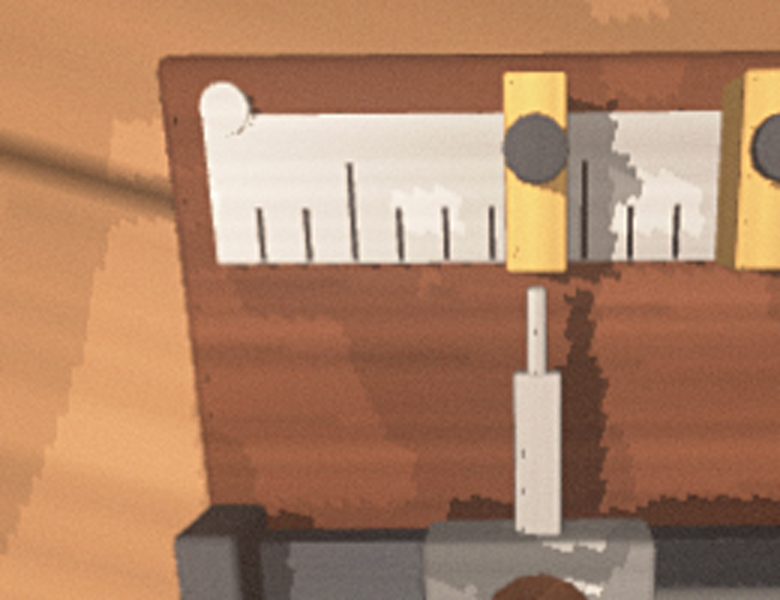

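The pointer (537) is opposite the far rider's centre (536), held at about 11.5 N against the spring. I'm handing the job in.

```bash
python3 -c "
from plant import robot
print(robot.close_job())"
```

```text
the job is handed in; nothing more can be done
None
```

I drew the slide to the near rider and held it there for about two seconds, then drew it on to the far rider. I handed the job in with it still gripped there against the spring, with the pointer well under 1 mm off the rider's centre in the last wrist picture; the hand-in returned no verdict.

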